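Sweep loose centrifuge-bottle caps through the gate of the sorting tray

ROBOT

A 7-joint arm with a two-finger parallel gripper is mounted at the origin on the work surface. World frame = base frame: x ahead of the robot, y to its left, z up, the work surface at z = 0. Lengths are in m, angles in rad, forces in N, time in s.
With the tool pointing down it reaches from about 0.4 to 0.875 m from the base axis. Payload 6.5 kg.
Tool frame: the origin (TCP) lies between the finger pads; the fingertips stand 11 mm ahead of it and the grasp point (between the pads) lies 8 mm behind it; x points along the fingers, z is the direction in which the jaws open and shut, and the axes are right-handed (so a half turn about x gives the same grasp; the last joint's range is limited). The gripper opens to 85 mm and grips with 20 to 120 N. Pads are 22 mm wide; open, the fingers measure 114 mm over their backs; the gripper's body (76 mm by 85 mm) begins 54 mm behind the grasp point. The pads swing forward as they close: fully open they stand 13 mm farther back than shut.
Start: joints at [1.226, 0.536, -0.004, 1.538, 0.003, 1.067, -0.071], TCP at [0.179, -0.625, 0.242] pointing down, gripper open.
Joint ranges: [-2.7, 2.7], [-0.37, 2.16], [-1.27, 1.26], [0.24, 2.4], [-1.31, 4.45], [0.19, 1.91], [-2.76, 2.76]. Speed limits (rad/s): [2.39, 2.39, 3.14, 3.14, 3.14, 3.14, 3.14].

INTERFACE

Orientations are given as a rotation vector (axis times angle).
In Python, from bench import status, optics, hand_in, models gives the robot as it stands.
- The arm moves only by the tool carry_out, never from a script. Its argument "increments" is a list of rows, each an object with "xyz": the shift along the world's x, y, z in m, a list of three; "rotation": the turn, a rotation vector about the world's x, y, z in degrees, a list of three; "grip": the opening in per cent of the stroke, from 0 (shut) to 100 (fully open). In form: [{"xyz": [x, y, z], "rotation": [ax, ay, az], "grip": grip}, ...]. A call has 1 to 8 rows; each row is the pose to reach, as a shift and turn from the pose commanded when the call began; what a row does not reach only later rows make up. A row lasts 1/10 s, in which the tool goes at most 50 mm and 8.59 degrees, less where a joint would pass 70% of its speed; a pose out of reach is approached as far as the arm can. A call with a gripper value outside its range is refused whole. The fingers move at their own pace and stop on an object; "grip_force" is the grip in N (left out, the last holds). Time passes only in rows, so rows that repeat a pose let the fingers close. It gives the time, the measured TCP pose, the force and the opening at its end, in the units of the state.
- status.sense(): the state, without advancing time (a new reading comes with each control period).
- optics.capture(name): name is "scene" or "top" or "wrist"; returns the picture (420x560x3 uint8, red, green, blue); there is no depth.
- optics.camera_params(name): a dict with "fx", "fy", "cx", "cy" (pixels), "pose" (4x4, takes a point from camera to world coordinates); the wrist camera has in their place "T_tool_cam" (4x4, takes a point from camera to tool coordinates, whose origin is the TCP and whose axes are the tool frame's). Camera axes: x right, y down, z forward; pixel columns grow to the right and rows downward; lengths in m; the calibration is good to about 2 mm. A picture is of the moment at which its call begins: read the wrist's pose just before it. camera_params takes no time and is no camera call.
- hand_in(): hands the job in, once; it reports no verdict.
Trained networks look in the newest picture that a camera, given by its name, has taken for a name from the list of things; names that differ only in an ending like _2 or _b are one class to them, and where a whole thing is asked for, a point or a joint stands for the part that bears it (a point fixed in the world has none). Each returns a list of dicts, best first, with "confidence" (0 to 1); they miss things now and then, are a little off and sometimes report something else, mostly with a low value. They report only what shows in the picture. A call takes as long as a camera call. They do not tell look-alikes from the thing itself.
- models.find_in(camera, thing): "at" ([x, y, z] in m, in world coordinates, good to about 4 mm: the middle of the surface that is visible of it).
- models.mark_of(camera, thing): "at" ([x, y, z] in m, in world coordinates, good to about 4 mm: a listed point, or the origin of a listed thing).
The state is a dict: "clock": time; "q": joint angles; "joint_vel": joint speeds; "tau": joint torques, N m; "ee_pos": TCP position; "eef_rot": TCP orientation; "contact_force": force on the tool from outside, world axes, zero at the start; "ft_torque": the same for the moment, N m; "width": finger opening in m.
Only numpy, scipy, OpenCV 4.12 (cv2) and the standard library are available. Lean on these libraries where they do the work, as an engineer would, in place of code of your own. Each camera call takes 0.05 s, during which the arm holds its last target. There are 200 camera calls.

TASK

The three loose orange caps in the sorting tray have to be lined up in the tray's blue-walled slot: with the fingertips, gently push them one at a time through the narrow gate until all three lie flat in the slot, wholly past the gate. Slide them only, never lift or squeeze them, and leave the blue cap, the jar, the steel weight and the two bottles where they stand.

Things in the scene. Friction and masses are not known exactly. Their poses are not given: they have to be found in the camera images.
- tray: Fixed sorting tray, 300 (x) by 470 mm (y). Origin: on the bench under its centre, z up. Floor top is 4 mm above the bench; walls 6 mm thick stand 12 mm above that floor. Grey open field inside x = -144 to +144, y = -229 to +69 mm; the gate is in the middle of the wall at its +y end, the slot lies beyond it. Blue wings at 45 degrees before the gate, their ends at x = +-58, y = +42 mm.
- gate (a point): Middle of the gate on the tray floor (4 mm above the bench), at x = 0, y = +70 mm in the tray; same axes as the tray: y points from the field through the gate along the slot, x across the gate. The opening is 48 mm wide between walls 12 mm high.
- slot_end (a point): Middle of the slot's closed end on the tray floor, 159 mm beyond the gate along the tray's y. The slot is a straight lane with blue walls and white floor, 48 mm wide inside, open on top: room for three caps in a row (120 mm) and 39 mm to spare. A cap pushed in shoves those ahead of it further along.
- cap_a_mid (a point): Orange plastic screw cap, a plain round disc 40 mm across and 16 mm high with fine ribs round its rim, lying flat on the tray floor, about 16 g. The point is its centre, half-way up (8 mm above the tray floor). It slides when pushed; it does not roll.
- cap_b_mid (a point): Orange plastic screw cap, a plain round disc 40 mm across and 16 mm high with fine ribs round its rim, lying flat on the tray floor, about 16 g. The point is its centre, half-way up (8 mm above the tray floor). It slides when pushed; it does not roll.
- cap_c_mid (a point): Orange plastic screw cap, a plain round disc 40 mm across and 16 mm high with fine ribs round its rim, lying flat on the tray floor, about 16 g. The point is its centre, half-way up (8 mm above the tray floor). It slides when pushed; it does not roll.
- blue_cap_mid (a point): Blue cap of the same size as the orange ones (40 mm across, 16 mm high), lying in the tray field to one side of the gate; it is not to be moved. The point is its centre, half-way up.
- jar_mid (a point): Small white sample jar, 36 mm across, 48 mm high, standing in a corner of the tray at the end away from the gate. The point is its centre, half-way up.
- weight_mid (a point): Steel balance weight with a neck and knob, 36 mm across, 42 mm high, standing in the other corner of the tray at the end away from the gate. The point is its centre axis, 21 mm up.
- bottle_1_mid (a point): Clear centrifuge bottle with an orange cap, 59 mm across, 105 mm high, standing on the bench to the robot's left of the tray. The point is its centre, 52.5 mm above the bench.
- bottle_2_mid (a point): Clear centrifuge bottle with an orange cap, 59 mm across, 105 mm high, standing on the bench to the robot's right of the tray. The point is its centre, 52.5 mm above the bench.
Mind the look-alikes: they are no part of the job. What is shaped like the part that bears cap_c_mid but turquoise is not meant.

How it is judged:
On the way, in this order (a step that is already met when the one before it is completed fails the run):
1. one orange cap, and only one, lies in the slot wholly past the gate ((((y of cap_a_mid in the frame of gate between 0.018 and 0.16 m and x of cap_a_mid in the frame of gate between -0.012 and 0.012 m and z of cap_a_mid in the frame of gate below 0.014 m) and not (y of cap_b_mid in the frame of gate between 0.018 and 0.16 m and x of cap_b_mid in the frame of gate between -0.012 and 0.012 m and z of cap_b_mid in the frame of gate below 0.014 m) and not (y of cap_c_mid in the frame of gate between 0.018 and 0.16 m and x of cap_c_mid in the frame of gate between -0.012 and 0.012 m and z of cap_c_mid in the frame of gate below 0.014 m)) or (not (y of cap_a_mid in the frame of gate between 0.018 and 0.16 m and x of cap_a_mid in the frame of gate between -0.012 and 0.012 m and z of cap_a_mid in the frame of gate below 0.014 m) and (y of cap_b_mid in the frame of gate between 0.018 and 0.16 m and x of cap_b_mid in the frame of gate between -0.012 and 0.012 m and z of cap_b_mid in the frame of gate below 0.014 m) and not (y of cap_c_mid in the frame of gate between 0.018 and 0.16 m and x of cap_c_mid in the frame of gate between -0.012 and 0.012 m and z of cap_c_mid in the frame of gate below 0.014 m)) or (not (y of cap_a_mid in the frame of gate between 0.018 and 0.16 m and x of cap_a_mid in the frame of gate between -0.012 and 0.012 m and z of cap_a_mid in the frame of gate below 0.014 m) and not (y of cap_b_mid in the frame of gate between 0.018 and 0.16 m and x of cap_b_mid in the frame of gate between -0.012 and 0.012 m and z of cap_b_mid in the frame of gate below 0.014 m) and (y of cap_c_mid in the frame of gate between 0.018 and 0.16 m and x of cap_c_mid in the frame of gate between -0.012 and 0.012 m and z of cap_c_mid in the frame of gate below 0.014 m)))), for 0.2 s.
2. two orange caps, and only two, lie in the slot wholly past the gate ((((y of cap_a_mid in the frame of gate between 0.018 and 0.16 m and x of cap_a_mid in the frame of gate between -0.012 and 0.012 m and z of cap_a_mid in the frame of gate below 0.014 m) and (y of cap_b_mid in the frame of gate between 0.018 and 0.16 m and x of cap_b_mid in the frame of gate between -0.012 and 0.012 m and z of cap_b_mid in the frame of gate below 0.014 m) and not (y of cap_c_mid in the frame of gate between 0.018 and 0.16 m and x of cap_c_mid in the frame of gate between -0.012 and 0.012 m and z of cap_c_mid in the frame of gate below 0.014 m)) or ((y of cap_a_mid in the frame of gate between 0.018 and 0.16 m and x of cap_a_mid in the frame of gate between -0.012 and 0.012 m and z of cap_a_mid in the frame of gate below 0.014 m) and not (y of cap_b_mid in the frame of gate between 0.018 and 0.16 m and x of cap_b_mid in the frame of gate between -0.012 and 0.012 m and z of cap_b_mid in the frame of gate below 0.014 m) and (y of cap_c_mid in the frame of gate between 0.018 and 0.16 m and x of cap_c_mid in the frame of gate between -0.012 and 0.012 m and z of cap_c_mid in the frame of gate below 0.014 m)) or (not (y of cap_a_mid in the frame of gate between 0.018 and 0.16 m and x of cap_a_mid in the frame of gate between -0.012 and 0.012 m and z of cap_a_mid in the frame of gate below 0.014 m) and (y of cap_b_mid in the frame of gate between 0.018 and 0.16 m and x of cap_b_mid in the frame of gate between -0.012 and 0.012 m and z of cap_b_mid in the frame of gate below 0.014 m) and (y of cap_c_mid in the frame of gate between 0.018 and 0.16 m and x of cap_c_mid in the frame of gate between -0.012 and 0.012 m and z of cap_c_mid in the frame of gate below 0.014 m)))), for 0.2 s.
At the end, for the whole second after the job is handed in: All three orange caps lie flat and at rest in the slot, each centre at least 18 mm past the gate line and within 12 mm of the slot's middle line; the blue cap, jar, weight and both bottles stand upright within 20 mm of where they started (y of cap_a_mid in the frame of gate between 0.018 and 0.16 m and x of cap_a_mid in the frame of gate between -0.012 and 0.012 m and z of each of cap_a_mid, cap_b_mid, cap_c_mid in the frame of gate below 0.014 m and y of cap_b_mid in the frame of gate between 0.018 and 0.16 m and x of cap_b_mid in the frame of gate between -0.012 and 0.012 m and y of cap_c_mid in the frame of gate between 0.018 and 0.16 m and x of cap_c_mid in the frame of gate between -0.012 and 0.012 m and angle between each of cap_a_mid, cap_b_mid, cap_c_mid's own z axis and vertical below 0.12 rad and linear speed of each of cap_a, cap_b, cap_c below 0.01 m/s and distance of each of blue_cap_mid, jar_mid, weight_mid, bottle_1_mid, bottle_2_mid from where it was at the start of the episode below 0.02 m and angle between each of blue_cap_mid, jar_mid, weight_mid, bottle_1_mid, bottle_2_mid's own z axis and vertical below 0.15 rad); the robot touches nothing.
It fails at once if a cap is lifted: the centre of an orange or the blue cap is more than 10 mm above its height when lying on the tray floor (z of any of cap_a_mid, cap_b_mid, cap_c_mid, blue_cap_mid in the frame of gate above 0.018 m).
It fails at once if a cap is squeezed or pushed with more than 25 N (contact force between the fingers and cap_a above 25 N or contact force between the fingers and cap_b above 25 N or contact force between the fingers and cap_c above 25 N).
It fails at once if the jar, the weight or a bottle is tipped by more than 0.4 rad, or the blue cap, jar, weight or a bottle is moved by more than 40 mm (angle between any of jar_mid, weight_mid, bottle_1_mid, bottle_2_mid's own z axis and vertical above 0.4 rad or distance of any of blue_cap_mid, jar_mid, weight_mid, bottle_1_mid, bottle_2_mid from where it was at the start of the episode above 0.04 m).
It also fails if it takes over 67 s, if anything falls off the work surface, if the arm or the gripper's body presses on something with over 40 N, if the wrist force passes 120 N, or if a joint passes its speed limit or range.

## Working session

There is one attempt and no reset: what is moved stays moved. The work goes in short steps, Python scripts to look and compute and a tool call to move; the robot and the scene stay as the last step left them, time stands still between calls to the robot, and variables do not carry over. Pictures are saved under pics/ and viewed, about 8 in all and at most 12, crops included, and the job is handed in when it is done.

Besides the shell and the picture viewer there is one more tool, called after "Call:" as a command line: name --argument value ..., lists and objects as JSON in quotes. carry_out: Moves the arm, as the interface text tells. Its arguments: {"type":"object","properties":{"increments":{"type":"array","items":{"type":"object","properties":{"xyz":{"type":"array","items":{"type":"number"}},"rotation":{"type":"array","items":{"type":"number"}},"grip":{"type":"number"}}}},"grip_force":{"type":"number"}},"required":["increments"]}

```bash
mkdir -p pics
python3 - <<'E'
from bench import status, optics, models
import cv2, numpy as np
s=status.sense(); print(s['clock'],s['ee_pos'],s['eef_rot'],s['width'])
for c in ['top','scene']:
    im=optics.capture(c); cv2.imwrite(f'pics/{c}0.png',im[:,:,::-1])
    p=optics.camera_params(c); print(c,p['fx'],p['cx'],p['cy'],np.round(p['pose'],3).tolist())
    if c=='top':
        for t in ['tray','gate','slot_end','cap_a_mid','blue_cap_mid','jar_mid','weight_mid','bottle_1_mid']:
            print(t,[(np.round(d['at'],3).tolist(),round(d['confidence'],2)) for d in models.mark_of(c,t)])
E
```

```text
0.0 [ 0.1787014  -0.62431982  0.24140707] [ 1.00234986  1.32980918 -1.00076512] 0.08538792897850825
top 530.9172580818047 278.80474664396803 199.9552854275014 [[0.025, -0.997, 0.08, 0.481], [-1.0, -0.025, -0.003, -0.017], [0.005, -0.08, -0.997, 1.43], [0.0, 0.0, 0.0, 1.0]]
tray [([0.586, -0.013, -0.002], 0.74)]
gate [([0.59, 0.055, 0.004], 0.79)]
slot_end [([0.593, 0.213, 0.005], 0.9)]
cap_a_mid [([0.539, -0.135, 0.012], 0.75)]
blue_cap_mid [([0.51, -0.047, 0.013], 0.62)]
jar_mid [([0.477, -0.204, 0.029], 0.73)]
weight_mid [([0.7, -0.207, 0.024], 0.6)]
bottle_1_mid [([0.481, 0.441, 0.055], 0.93), ([0.637, -0.122, 0.012], 0.63)]
scene 419.6215822901004 288.67629403171543 205.49397174302766 [[-0.255, 0.765, -0.592, 1.206], [0.967, 0.204, -0.153, 0.165], [0.004, -0.611, -0.791, 0.905], [0.0, 0.0, 0.0, 1.0]]
```

View pics/top0.png

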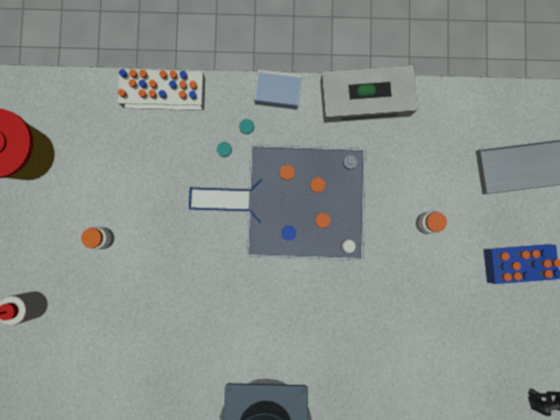

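View pics/scene0.png

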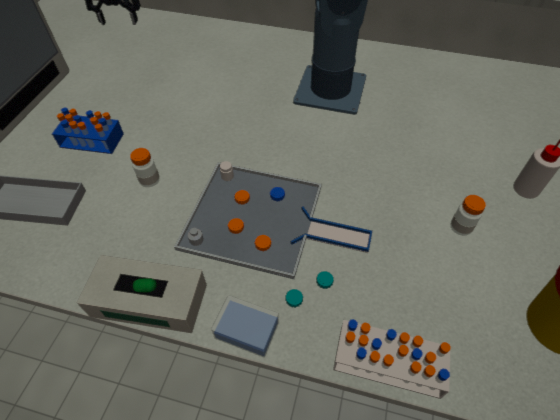

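The top picture shows three orange caps in the tray field at about (287,172), (318,184) and (323,220). The blue cap is at (289,233), the jar at (349,246) and the weight at (350,162). The slot lies to the left, from x=190 to 250. The look-alikes are all outside the tray: turquoise discs at (247,126) and (224,149), orange bottle tops at (93,237) and (435,222), and rack caps. The three orange discs inside the tray are the ones meant. I'll enlarge that area and measure it.

```bash
cat > h.py <<'E'
from bench import status, optics, models
import cv2, numpy as np
from scipy.spatial.transform import Rotation as R
def unproj(c,uv,z):
    p=optics.camera_params(c); T=np.array(p['pose'])
    d=np.c_[(np.atleast_2d(uv)-[p['cx'],p['cy']])/[p['fx'],p['fy']],np.ones(len(np.atleast_2d(uv)))]@T[:3,:3].T
    return T[:3,3]+d*((z-T[2,3])/d[:,2:])
def project(c,P):
    p=optics.camera_params(c); T=np.array(p['pose']); q=(np.atleast_2d(P)-T[:3,3])@T[:3,:3]
    return q[:,:2]/q[:,2:]*[p['fx'],p['fy']]+[p['cx'],p['cy']]
def blobs(im,lo,hi,amin=20):
    m=cv2.inRange(cv2.cvtColor(im,cv2.COLOR_RGB2HSV),lo,hi)
    n,l,s,c=cv2.connectedComponentsWithStats(m)
    return [(c[i],s[i]) for i in range(1,n) if s[i,4]>=amin],m
ORANGE=((5,150,100),(20,255,255))
BLUE=((105,120,50),(130,255,255))
E
python3 - <<'E'
from h import *
im=optics.capture('top')
for nm,(lo,hi) in dict(o=ORANGE,b=BLUE).items():
    for c,s in blobs(im,lo,hi)[0]:
        if 180<c[0]<370 and 140<c[1]<265: print(nm,c.round(1),s.tolist(),unproj('top',c,0.02 )[0].round(4))
# tray walls: project the model
print(cv2.cvtColor(im,cv2.COLOR_RGB2HSV)[[200,184,233,190]][:,[220,318,289,195]].tolist())
big=cv2.resize(im[135:270,180:375],None,fx=4,fy=4,interpolation=cv2.INTER_CUBIC)
cv2.imwrite('pics/crop.png',big[:,:,::-1])
s=status.sense(); print(R.from_rotvec(s['eef_rot']).as_matrix().round(3).tolist())
for c in ['top','scene']:
    if c=='scene': optics.capture(c)
    for t in ['gate','slot_end','tray','cap_a_mid','blue_cap_mid']:
        print(c,t,[(np.round(d['at'],3).tolist(),round(d['confidence'],2)) for d in models.mark_of(c,t)])
E
```

```text
o [286.7 171.9] [280, 165, 14, 14, 150] [ 0.6692 -0.0404  0.02  ]
o [317.3 184.5] [311, 178, 14, 14, 156] [ 0.6375 -0.1229  0.02  ]
o [322.4 219.9] [316, 213, 14, 14, 153] [ 0.5432 -0.1384  0.02  ]
b [256.5 183.1] [252, 179, 10, 10, 20] [0.6371 0.0395 0.02  ]
b [288.2 232.5] [281, 226, 15, 14, 170] [ 0.5075 -0.0483  0.02  ]
[[[56, 11, 188], [106, 39, 111], [108, 39, 112], [56, 11, 189]], [[69, 11, 163], [11, 177, 174], [107, 40, 116], [69, 16, 163]], [[71, 18, 160], [108, 37, 116], [110, 170, 150], [71, 13, 157]], [[94, 13, 133], [11, 181, 173], [107, 36, 113], [64, 10, 173]]]
[[-0.0, 0.961, 0.275], [0.0, 0.275, -0.961], [-1.0, -0.0, -0.0]]
top gate [([0.594, 0.051, 0.003], 0.97), ([0.538, -0.137, 0.013], 0.39)]
top slot_end [([0.595, 0.215, 0.007], 0.63), ([0.476, -0.203, 0.027], 0.33)]
top tray [([0.59, -0.012, -0.002], 0.9)]
top cap_a_mid [([0.542, -0.136, 0.012], 0.51), ([0.596, 0.215, 0.007], 0.44)]
top blue_cap_mid [([0.507, -0.047, 0.015], 0.63)]
scene gate [([0.589, 0.056, 0.003], 0.59)]
scene slot_end [([0.595, 0.215, 0.007], 0.92)]
scene tray [([0.587, -0.01, -0.002], 0.85)]
scene cap_a_mid [([0.544, -0.138, 0.013], 0.72)]
scene blue_cap_mid [([0.509, -0.048, 0.014], 0.47)]
```

View pics/crop.png

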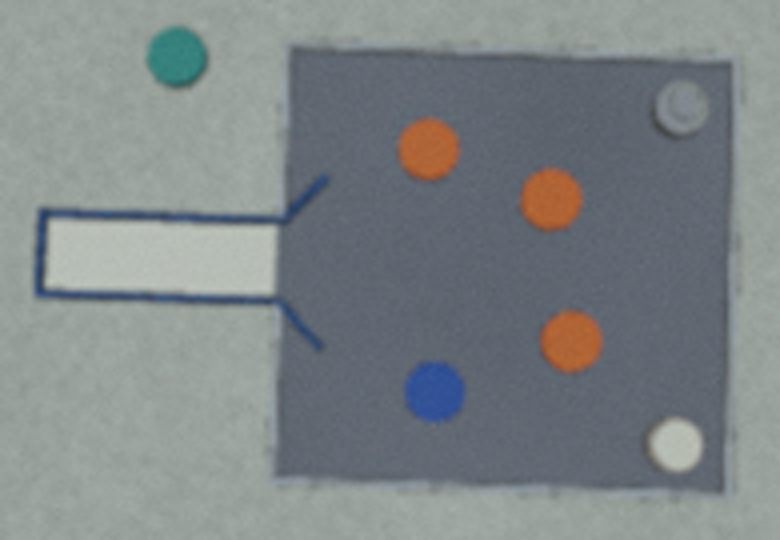

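Run:
```python
from h import *
px=lambda a:(np.array(a,float)+.5)/4-.5+[180,135]
img=px([(290,47),(737,60),(727,493),(275,480),(41,208),(37,296)])
W=unproj('top',img,0.016)[:,:2]
M=np.array([(150,75),(150,-235),(-150,-235),(-150,75),(30,235),(-30,235)])/1e3
A=M-M.mean(0);B=W-W.mean(0)
U,S,V=np.linalg.svd(A.T@B); Q=(U@V).T; t=W.mean(0)-Q@M.mean(0)
print(np.degrees(np.arctan2(Q[1,0],Q[0,0])),t,((M@Q.T+t-W)*1e3).round(1).tolist())
np.savez('tray.npz',Q=Q,t=t)
print('gate',Q@[0,.07]+t,'end',Q@[0,.229]+t)
for n,c in dict(A=(286.7,171.9),B=(317.3,184.5),C=(322.4,219.9),blue=(288.2,232.5)).items():
    w=unproj('top',c,.018)[0,:2]; print(n,w.round(4),((w-t)@Q*1e3).round(1))
```

```text
-0.4409231049957371 [ 0.59185143 -0.01585789] [[5.7, 3.8], [4.5, -5.0], [-5.2, -5.9], [-4.0, 4.4], [0.0, 1.3], [-0.9, 1.3]]
gate [0.59239011 0.05414003] end [0.5936137  0.21313533]
A [ 0.6696 -0.0405] [ 77.9 -24. ]
B [ 0.6377 -0.1231] [  46.7 -106.9]
C [ 0.5433 -0.1385] [ -47.6 -123. ]
blue [ 0.5076 -0.0483] [-84. -33.]
```

```bash
cat >> h.py <<'E'
TR=np.load('tray.npz')
def world(p): return TR['Q']@(np.array(p)/1e3)+TR['t']
def tray(w): return ((np.array(w)[...,:2]-TR['t'])@TR['Q']*1e3)
def state():
    s=status.sense(); M=R.from_rotvec(s['eef_rot']).as_matrix()
    return s,np.degrees(np.arctan2(M[1,1],M[0,1]))-90+0.44   # yaw of push direction in tray
def plan(rows,d=30.):
    """rows: (cx,cy mm in tray = cap centre, yaw deg, z TCP[, d])"""
    s,y0=state(); print('t',s['clock'],'tcp tray',tray(s['ee_pos']).round(1),'z',s['ee_pos'][2].round(4),'yaw',y0.round(1),'w',round(s['width'],4),'F',np.round(s['contact_force'],1))
    for r in rows:
        dd=r[4] if len(r)>4 else d; a=np.radians(r[2])
        w=world(np.array(r[:2])-dd*np.array([-np.sin(a),np.cos(a)]))
        print((np.r_[w,r[3]]-s['ee_pos']).round(4).tolist(),'yaw',round(r[2]-y0,1))
E
python3 -c "
from h import *
plan([(-48,-123,-16.9,.1,45),(-48,-123,-16.9,.03,45)])"
```

```text
t 1.1 tcp tray [-408.3 -612.2] z 0.2423 yaw -73.6 w 0.0852 F [-0.1  1.3 -0.2]
[0.3506, 0.4435, -0.1423] yaw 56.7
[0.3506, 0.4435, -0.2123] yaw 56.7
```

Call:
carry_out --increments '[{"xyz": [0.03,0.04,0],"rotation": [0,0,7],"grip": 14},{"xyz": [0.06,0.08,0],"rotation": [0,0,14],"grip": 14},{"xyz": [0.09,0.12,0],"rotation": [0,0,21],"grip": 14},{"xyz": [0.12,0.16,0],"rotation": [0,0,28],"grip": 14},{"xyz": [0.15,0.2,0],"rotation": [0,0,35],"grip": 14},{"xyz": [0.18,0.24,0],"rotation": [0,0,42],"grip": 14},{"xyz": [0.21,0.28,0],"rotation": [0,0,49],"grip": 14},{"xyz": [0.24,0.31,0],"rotation": [0,0,56.7],"grip": 14}]' --grip_force 20

```text
clock: 1.9
ee_pos: [0.42, -0.3122, 0.2427]
eef_rot: [0.232, 1.558, -0.232]
contact_force: [0.1, -1.3, 0.9]
width: 0.012
```

```bash
python3 -c "
from h import *
plan([(-48,-123,-16.9,.1,45),(-48,-123,-16.9,.03,45)])"
```

```text
t 1.9 tcp tray [-169.6 -297.7] z 0.2427 yaw -16.5 w 0.012 F [ 0.1 -1.3  0.9]
[0.1095, 0.1308, -0.1427] yaw -0.4
[0.1095, 0.1308, -0.2127] yaw -0.4
```

Call:
carry_out --increments '[{"xyz": [0.035,0.035,0],"grip": 14},{"xyz": [0.07,0.07,0],"grip": 14},{"xyz": [0.109,0.105,-0.02],"grip": 14},{"xyz": [0.109,0.131,-0.06],"grip": 14},{"xyz": [0.109,0.131,-0.105],"grip": 14},{"xyz": [0.109,0.131,-0.15],"grip": 14},{"xyz": [0.109,0.131,-0.19],"grip": 14},{"xyz": [0.109,0.131,-0.19],"grip": 14}]'

```text
$.increments[0]: bad value
```

Run:
```python
from h import *
plan([(-48,-123,-16.9,.03,45)])
im=optics.capture('scene'); w=optics.capture('wrist'); 
a=cv2.resize(im[150:290,160:390],None,fx=3,fy=3)
cv2.imwrite('pics/s1.png',a[:,:,::-1]); cv2.imwrite('pics/w1.png',w[:,:,::-1])
```

```text
t 1.9 tcp tray [-169.6 -297.7] z 0.2427 yaw -16.5 w 0.012 F [ 0.1 -1.3  0.9]
[0.1095, 0.1308, -0.2127] yaw -0.4
```

View pics/w1.png

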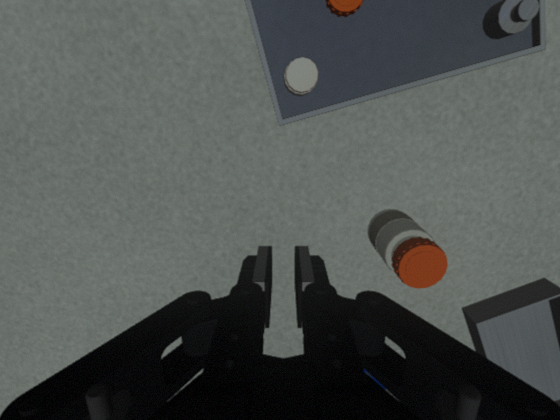

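The move was refused because every row needs a rotation. The wrist picture shows the jar at (301,76), an orange cap at (345,5) and bottle 2 at (420,262), off to the right of the path. The two fingertips are at (265,265) and (303,265), with a 12 mm gap. I'll resend the move with rotations.

Call:
carry_out --increments '[{"xyz": [0.035,0.035,0],"rotation": [0,0,0],"grip": 14},{"xyz": [0.07,0.07,0],"rotation": [0,0,0],"grip": 14},{"xyz": [0.109,0.105,-0.02],"rotation": [0,0,0],"grip": 14},{"xyz": [0.109,0.131,-0.06],"rotation": [0,0,0],"grip": 14},{"xyz": [0.109,0.131,-0.105],"rotation": [0,0,0],"grip": 14},{"xyz": [0.109,0.131,-0.15],"rotation": [0,0,0],"grip": 14},{"xyz": [0.109,0.131,-0.19],"rotation": [0,0,0],"grip": 14},{"xyz": [0.109,0.131,-0.19],"rotation": [0,0,0],"grip": 14}]'

```text
clock: 2.8
ee_pos: [0.5236, -0.1833, 0.0476]
eef_rot: [0.239, 1.567, -0.237]
contact_force: [-0.9, 0.2, -0.2]
width: 0.0115
```

Run:
```python
from h import *
plan([(-48,-123,-16.9,.03,45)])
im=optics.capture('scene'); w=optics.capture('wrist'); 
a=cv2.resize(im[150:290,160:390],None,fx=2,fy=2)
o=np.zeros((420,560+460,3),np.uint8); o[:,:560]=w; o[:280,560:]=a
o=cv2.resize(o,None,fx=.78,fy=.78)
cv2.imwrite('pics/s1.png',o[:,:,::-1])
```

```text
t 2.8 tcp tray [ -66.9 -167.9] z 0.0476 yaw -16.9 w 0.0115 F [-0.9  0.2 -0.2]
[0.0059, 0.0018, -0.0176] yaw 0.0
```

View pics/s1.png

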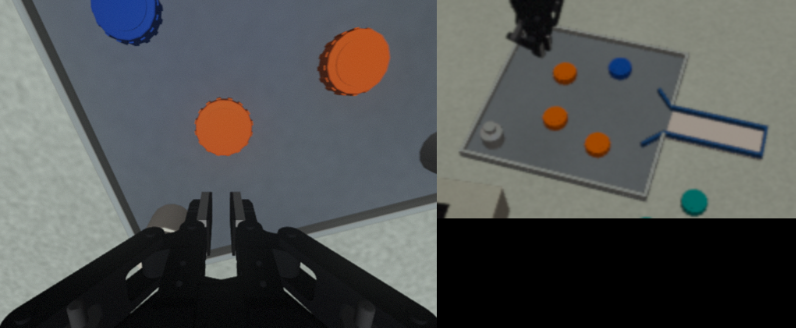

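The cap is straight ahead of the fingers, at (223,127) in the left (wrist) half, and the jar at (168,215) is clear of them. The scene half shows the gripper behind the same cap at (565,72). I'll go down slowly and watch the force.

Call:
carry_out --increments '[{"xyz": [0.003,0.002,-0.008],"rotation": [0,0,0],"grip": 14},{"xyz": [0.003,0.002,-0.018],"rotation": [0,0,0],"grip": 14},{"xyz": [0.003,0.002,-0.022],"rotation": [0,0,0],"grip": 14},{"xyz": [0.003,0.002,-0.025],"rotation": [0,0,0],"grip": 14},{"xyz": [0.003,0.002,-0.025],"rotation": [0,0,0],"grip": 14}]'

```text
clock: 3.4
ee_pos: [0.5307, -0.1819, 0.0271]
eef_rot: [0.237, 1.558, -0.237]
contact_force: [0.2, -0.2, 0.3]
width: 0.0123
```

Run:
```python
from h import *
plan([(-48,-123,-16.9,.022,45)]+[(-48+48*f,-123+158*f,-16.9,.022,30) for f in np.linspace(0,1,9)])
```

```text
t 3.4 tcp tray [ -59.9 -166.5] z 0.0271 yaw -16.9 w 0.0123 F [ 0.2 -0.2  0.3]
[-0.0012, 0.0005, -0.0051] yaw -0.0
[0.0033, 0.0148, -0.0051] yaw -0.0
[0.0095, 0.0345, -0.0051] yaw -0.0
[0.0156, 0.0542, -0.0051] yaw -0.0
[0.0218, 0.0739, -0.0051] yaw -0.0
[0.0279, 0.0936, -0.0051] yaw -0.0
[0.0341, 0.1133, -0.0051] yaw -0.0
[0.0402, 0.133, -0.0051] yaw -0.0
[0.0464, 0.1527, -0.0051] yaw -0.0
[0.0525, 0.1724, -0.0051] yaw -0.0
```

Call:
carry_out --increments '[{"xyz": [0,0,-0.003],"rotation": [0,0,0],"grip": 14},{"xyz": [0,0,-0.006],"rotation": [0,0,0],"grip": 14},{"xyz": [0,0.005,-0.006],"rotation": [0,0,0],"grip": 14},{"xyz": [0.002,0.011,-0.006],"rotation": [0,0,0],"grip": 14},{"xyz": [0.004,0.018,-0.006],"rotation": [0,0,0],"grip": 14},{"xyz": [0.007,0.026,-0.006],"rotation": [0,0,0],"grip": 14},{"xyz": [0.01,0.036,-0.006],"rotation": [0,0,0],"grip": 14},{"xyz": [0.013,0.046,-0.006],"rotation": [0,0,0],"grip": 14}]'

```text
clock: 4.2
ee_pos: [0.5443, -0.1347, 0.0214]
eef_rot: [0.237, 1.558, -0.237]
contact_force: [-0.1, -0.7, -0.4]
width: 0.0119
```

Run:
```python
from h import *
plan([])
im=optics.capture('scene'); w=optics.capture('wrist'); 
a=cv2.resize(im[150:290,160:390],None,fx=2,fy=2)
o=np.zeros((420,560+460,3),np.uint8); o[:,:560]=w; o[:280,560:]=a
o=cv2.resize(o,None,fx=.78,fy=.78)
cv2.imwrite('pics/s2.png',o[:,:,::-1])
for c,s in blobs(im,*ORANGE,amin=10)[0]:
    p=tray(unproj('scene',c,.016))[0]
    if abs(p[0])<140: print('scene',p.round(1),s[4])
```

```text
t 4.2 tcp tray [ -46.6 -119.2] z 0.0214 yaw -16.9 w 0.0119 F [-0.1 -0.7 -0.4]
scene [-117.6 -465.4] 202
scene [-38.2 -92.6] 145
scene [  45.4 -108. ] 166
scene [ 77.  -24.6] 177
```

View pics/s2.png

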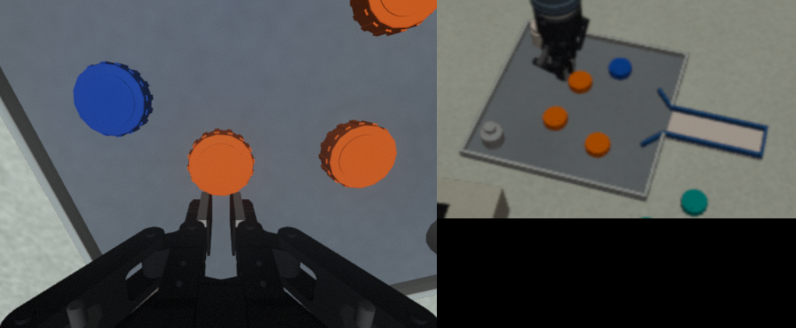

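The cap sits centred against the two fingertips at (221,162) in the wrist half. The other two orange caps and the blue cap haven't moved. I'll keep pushing.

Run:
```python
from h import *
plan([(-38+35*f,-92+117*f,-16.9,.0204,28) for f in np.arange(1,9)/8]+[(-3+3*f,25+25*f,-16.9*(1-f),.0204,28) for f in (.33,.66,1)]+[(0,y,0,.0204,28) for y in (65,80,95)])
```

```text
t 4.3 tcp tray [ -46.2 -117.6] z 0.0215 yaw -16.7 w 0.0119 F [ 0.5  0.4 -0.5]
[0.0045, 0.0134, -0.0011] yaw -0.2
[0.009, 0.028, -0.0011] yaw -0.2
[0.0135, 0.0426, -0.0011] yaw -0.2
[0.018, 0.0572, -0.0011] yaw -0.2
[0.0225, 0.0718, -0.0011] yaw -0.2
[0.027, 0.0864, -0.0011] yaw -0.2
[0.0315, 0.101, -0.0011] yaw -0.2
[0.0359, 0.1156, -0.0011] yaw -0.2
[0.0396, 0.1231, -0.0011] yaw 5.4
[0.0434, 0.1309, -0.0011] yaw 11.0
[0.0473, 0.1393, -0.0011] yaw 16.7
[0.0474, 0.1543, -0.0011] yaw 16.7
[0.0475, 0.1693, -0.0011] yaw 16.7
[0.0476, 0.1843, -0.0011] yaw 16.7
```

Call:
carry_out --increments '[{"xyz": [0.003,0.01,0],"rotation": [0,0,0],"grip": 14},{"xyz": [0.007,0.022,0],"rotation": [0,0,0],"grip": 14},{"xyz": [0.011,0.035,0],"rotation": [0,0,0],"grip": 14},{"xyz": [0.015,0.048,0],"rotation": [0,0,0],"grip": 14},{"xyz": [0.019,0.061,0],"rotation": [0,0,0],"grip": 14},{"xyz": [0.023,0.074,0],"rotation": [0,0,0],"grip": 14},{"xyz": [0.027,0.087,0],"rotation": [0,0,0],"grip": 14},{"xyz": [0.03,0.096,0],"rotation": [0,0,0],"grip": 14}]'

```text
clock: 5.1
ee_pos: [0.5743, -0.0381, 0.0213]
eef_rot: [0.237, 1.558, -0.236]
contact_force: [-0.2, 0.5, 0.1]
width: 0.0119
```

```bash
cat >> h.py <<'E'
def seecaps(verbose=True):
    for c in ['scene','top']:
        im=optics.capture(c)
        for k,s in blobs(im,*ORANGE,amin=10)[0]:
            p=tray(unproj(c,k,.016 if c=='scene' else .02))[0]
            if abs(p[0])<140 and -230<p[1]<240: print(c,p.round(1),s[4])
E
python3 - <<'E'
from h import *
seecaps()
plan([])
E
```

```text
scene [-9.   4.8] 156
scene [  45.5 -108.1] 167
scene [ 77.  -24.6] 177
top [ 81.8 -22.8] 111
top [  46.4 -106.6] 157
t 5.2 tcp tray [-17.2 -21.9] z 0.0214 yaw -16.7 w 0.0119 F [-0.3  0.6 -0.9]
```

Call:
carry_out --increments '[{"xyz": [0.003,0.008,0],"rotation": [0,0,1],"grip": 14},{"xyz": [0.006,0.018,0],"rotation": [0,0,5],"grip": 14},{"xyz": [0.012,0.029,0],"rotation": [0,0,10],"grip": 14},{"xyz": [0.016,0.039,0],"rotation": [0,0,15],"grip": 14},{"xyz": [0.018,0.049,0],"rotation": [0,0,17],"grip": 14},{"xyz": [0.018,0.059,0],"rotation": [0,0,17],"grip": 14},{"xyz": [0.018,0.068,0],"rotation": [0,0,17],"grip": 14},{"xyz": [0.018,0.074,0],"rotation": [0,0,17],"grip": 14}]'

```text
clock: 6.0
ee_pos: [0.5916, 0.0352, 0.0213]
eef_rot: [0.005, 1.571, -0.005]
contact_force: [-0.4, -0.2, -0.4]
width: 0.0117
```

Run:
```python
from h import *
seecaps()
plan([])
```

```text
scene [  45.5 -108.1] 167
scene [-0.8 79.7] 161
scene [ 77.  -24.8] 178
top [ 77.8 -23.8] 150
top [  46.4 -106.7] 156
t 6.1 tcp tray [-0.6 51.4] z 0.0213 yaw 0.2 w 0.0118 F [-0.7  0.3  0.3]
```

Call:
carry_out --increments '[{"xyz": [0,0.006,0],"rotation": [0,0,0],"grip": 14},{"xyz": [0,0.012,0],"rotation": [0,0,0],"grip": 14},{"xyz": [0,0.016,0],"rotation": [0,0,0],"grip": 14},{"xyz": [0,0.016,0],"rotation": [0,0,0],"grip": 14},{"xyz": [0,0.0,0],"rotation": [0,0,0],"grip": 14},{"xyz": [0,-0.02,0.01],"rotation": [0,0,0],"grip": 14},{"xyz": [0,-0.04,0.04],"rotation": [0,0,0],"grip": 14},{"xyz": [0,-0.06,0.07],"rotation": [0,0,0],"grip": 14}]'

```text
clock: 6.9
ee_pos: [0.5909, -0.0289, 0.0914]
eef_rot: [0.005, 1.573, -0.006]
contact_force: [0.5, -0.9, 0.3]
width: 0.0121
```

Run:
```python
from h import *
seecaps()
b=np.array([46.5,-107]);g=np.array([0,35.]);v=g-b;yaw=np.degrees(np.arctan2(-v[0],v[1]));print(yaw,v/np.linalg.norm(v))
plan([(*b,yaw,.09,45),(*b,yaw,.0204,45),(*b,yaw,.0204,28)])
```

```text
scene [  45.5 -108.1] 167
scene [-0.8 97. ] 163
scene [ 77.  -24.8] 178
top [  47.4 -109.8] 126
top [ 0.5 97. ] 134
18.131799379207884 [-0.31120392  0.95034316]
t 7.0 tcp tray [  2.7 -16.3] z 0.0948 yaw -0.3 w 0.0115 F [-0.6 -0.3  0.7]
[0.0568, -0.1339, -0.0048] yaw 18.4
[0.0568, -0.1339, -0.0744] yaw 18.4
[0.0516, -0.1177, -0.0744] yaw 18.4
```

Call:
carry_out --increments '[{"xyz": [0.015,-0.035,0],"rotation": [0,0,5],"grip": 14},{"xyz": [0.03,-0.07,0],"rotation": [0,0,10],"grip": 14},{"xyz": [0.045,-0.107,0],"rotation": [0,0,15],"grip": 14},{"xyz": [0.059,-0.141,0],"rotation": [0,0,18],"grip": 14},{"xyz": [0.059,-0.141,0],"rotation": [0,0,18],"grip": 14},{"xyz": [0.059,-0.141,-0.03],"rotation": [0,0,18],"grip": 14},{"xyz": [0.059,-0.141,-0.06],"rotation": [0,0,18],"grip": 14},{"xyz": [0.059,-0.141,-0.07],"rotation": [0,0,18],"grip": 14}]'

```text
clock: 7.8
ee_pos: [0.6477, -0.167, 0.0175]
eef_rot: [-0.241, 1.563, 0.243]
contact_force: [-0.7, -0.3, -0.8]
width: 0.012
```

Call:
carry_out --increments '[{"xyz": [0,0,0],"rotation": [0,0,0],"grip": 14},{"xyz": [-0.002,0.006,0],"rotation": [0,0,0],"grip": 14},{"xyz": [-0.004,0.012,0],"rotation": [0,0,0],"grip": 14},{"xyz": [-0.006,0.018,0],"rotation": [0,0,0],"grip": 14},{"xyz": [-0.008,0.025,0],"rotation": [0,0,0],"grip": 14},{"xyz": [-0.011,0.034,0],"rotation": [0,0,0],"grip": 14},{"xyz": [-0.014,0.044,0],"rotation": [0,0,0],"grip": 14}]'

```text
clock: 8.5
ee_pos: [0.6367, -0.1221, 0.0215]
eef_rot: [-0.242, 1.557, 0.242]
contact_force: [-0.2, -1.2, 0.5]
width: 0.0123
```

Run:
```python
from h import *
seecaps()
plan([])
```

```text
scene [ 36.6 -79. ] 162
scene [-0.5 97. ] 165
scene [ 77.  -24.6] 177
top [ 77.5 -24. ] 150
top [ 34.2 -71.1] 112
top [ 0.4 97. ] 133
t 8.6 tcp tray [  45.4 -103.8] z 0.0214 yaw 18.3 w 0.0116 F [-1.   1.4 -0.1]
```

Call:
carry_out --increments '[{"xyz": [-0.003,0.01,0],"rotation": [0,0,0],"grip": 14},{"xyz": [-0.007,0.022,0],"rotation": [0,0,0],"grip": 14},{"xyz": [-0.011,0.035,0],"rotation": [0,0,0],"grip": 14},{"xyz": [-0.015,0.048,0],"rotation": [0,0,0],"grip": 14},{"xyz": [-0.019,0.06,0],"rotation": [0,0,0],"grip": 14},{"xyz": [-0.023,0.071,0],"rotation": [0,0,0],"grip": 14},{"xyz": [-0.026,0.081,0],"rotation": [0,0,0],"grip": 14},{"xyz": [-0.029,0.089,0],"rotation": [0,0,0],"grip": 14}]'

```text
clock: 9.4
ee_pos: [0.6077, -0.0328, 0.0213]
eef_rot: [-0.242, 1.557, 0.243]
contact_force: [0.3, -0.2, 0.4]
width: 0.0119
```

Run:
```python
from h import *
seecaps()
plan([(5,20,14,.0204,28),(2,33,9,.0204,28),(0,44,4,.0204,28),(0,54,0,.0204,28),(0,92,0,.0204,28)])
```

```text
scene [ 6.6 11.1] 161
scene [-0.7 97. ] 164
scene [ 77.  -24.8] 178
top [ 0.4 97.2] 132
top [-0.7 26.1] 13
t 9.5 tcp tray [ 15.8 -16.1] z 0.0214 yaw 18.2 w 0.0116 F [ 0.1  0.9 -0.2]
[-0.0039, 0.0089, -0.001] yaw -4.2
[-0.0092, 0.0215, -0.001] yaw -9.2
[-0.0136, 0.0323, -0.001] yaw -14.2
[-0.0154, 0.0422, -0.001] yaw -18.2
[-0.0151, 0.0802, -0.001] yaw -18.2
```

Call:
carry_out --increments '[{"xyz": [-0.004,0.009,0],"rotation": [0,0,-3],"grip": 14},{"xyz": [-0.008,0.02,0],"rotation": [0,0,-8],"grip": 14},{"xyz": [-0.013,0.031,0],"rotation": [0,0,-13],"grip": 14},{"xyz": [-0.015,0.042,0],"rotation": [0,0,-18],"grip": 14},{"xyz": [-0.015,0.052,0],"rotation": [0,0,-18],"grip": 14},{"xyz": [-0.015,0.06,0],"rotation": [0,0,-18],"grip": 14},{"xyz": [-0.015,0.067,0],"rotation": [0,0,-18],"grip": 14},{"xyz": [-0.015,0.074,0],"rotation": [0,0,-18],"grip": 14}]'

```text
clock: 10.3
ee_pos: [0.5931, 0.0402, 0.0213]
eef_rot: [0.004, 1.571, -0.004]
contact_force: [0.3, 0.5, 0.1]
width: 0.0117
```

Run:
```python
from h import *
seecaps()
plan([])
```

```text
scene [-1.000e-01  1.051e+02] 329
scene [ 77.  -24.6] 177
top [ 77.6 -23.8] 154
top [ -4.  134.1] 65
t 10.4 tcp tray [ 0.7 57.3] z 0.0213 yaw 0.2 w 0.0119 F [-0.5  0.2 -0. ]
```

Call:
carry_out --increments '[{"xyz": [0,0.006,0],"rotation": [0,0,0],"grip": 14},{"xyz": [0,0.011,0],"rotation": [0,0,0],"grip": 14},{"xyz": [0,0.012,0],"rotation": [0,0,0],"grip": 14},{"xyz": [0,0.012,0],"rotation": [0,0,0],"grip": 14},{"xyz": [0,-0.005,0],"rotation": [0,0,0],"grip": 14},{"xyz": [0,-0.025,0.01],"rotation": [0,0,0],"grip": 14},{"xyz": [0,-0.045,0.04],"rotation": [0,0,0],"grip": 14},{"xyz": [0,-0.065,0.07],"rotation": [0,0,0],"grip": 14}]'

```text
clock: 11.2
ee_pos: [0.5919, -0.0278, 0.0914]
eef_rot: [0.005, 1.573, -0.006]
contact_force: [0.4, -0.1, 0.4]
width: 0.0117
```

Run:
```python
from h import *
seecaps()
a=np.array([77.5,-24.]);g=np.array([4,34.]);v=g-a;yaw=np.degrees(np.arctan2(-v[0],v[1]));u=v/np.linalg.norm(v);print(yaw,u,'start',a-45*u,world(a-45*u))
plan([(*a,yaw,.0904,45)])
```

```text
scene [ -0.4 118.8] 335
scene [ 77.  -24.6] 177
top [  0.3 118.1] 280
51.72247651183451 [-0.78501944  0.61947112] start [112.82587492 -51.87620062] [ 0.70427475 -0.06860081]
t 11.3 tcp tray [  3.7 -15.3] z 0.0948 yaw -0.3 w 0.0122 F [ 0.2 -0.6  0.2]
[0.1088, -0.0374, -0.0044] yaw 52.0
```

Call:
carry_out --increments '[{"xyz": [0.016,-0.006,0],"rotation": [0,0,7.5],"grip": 14},{"xyz": [0.032,-0.012,0],"rotation": [0,0,15],"grip": 14},{"xyz": [0.048,-0.019,0],"rotation": [0,0,22.5],"grip": 14},{"xyz": [0.064,-0.026,0],"rotation": [0,0,30],"grip": 14},{"xyz": [0.08,-0.032,0],"rotation": [0,0,37.5],"grip": 14},{"xyz": [0.096,-0.038,0],"rotation": [0,0,45],"grip": 14},{"xyz": [0.112,-0.044,0],"rotation": [0,0,51.6],"grip": 14},{"xyz": [0.112,-0.044,0],"rotation": [0,0,51.6],"grip": 14}]'

```text
clock: 12.1
ee_pos: [0.7057, -0.0714, 0.0901]
eef_rot: [-0.698, 1.456, 0.697]
contact_force: [0.5, -0.3, 0.2]
width: 0.0118
```

Call:
carry_out --increments '[{"xyz": [0,0,-0.03],"rotation": [0,0,0],"grip": 14},{"xyz": [0,0,-0.055],"rotation": [0,0,0],"grip": 14},{"xyz": [0,0,-0.068],"rotation": [0,0,0],"grip": 14},{"xyz": [0,0,-0.07],"rotation": [0,0,0],"grip": 14},{"xyz": [0,0,-0.07],"rotation": [0,0,0],"grip": 14}]'

```text
clock: 12.6
ee_pos: [0.7048, -0.0688, 0.0216]
eef_rot: [-0.698, 1.456, 0.698]
contact_force: [-0.4, 0.5, -0.0]
width: 0.0126
```

Run:
```python
from h import *
seecaps(); plan([])
im=optics.capture('scene'); w=optics.capture('wrist'); 
a=cv2.resize(im[150:290,160:390],None,fx=2,fy=2)
o=np.zeros((420,560+460,3),np.uint8); o[:,:560]=w; o[:280,560:]=a
o=cv2.resize(o,None,fx=.78,fy=.78)
cv2.imwrite('pics/s3.png',o[:,:,::-1])
```

```text
scene [ -0.3 118.9] 335
scene [ 73.8 -22.5] 136
top [ 77.8 -24.2] 153
top [  0.2 118.1] 281
t 12.7 tcp tray [114.3 -52.1] z 0.0227 yaw 51.7 w 0.0123 F [0.2 0.5 0.1]
```

View pics/s3.png

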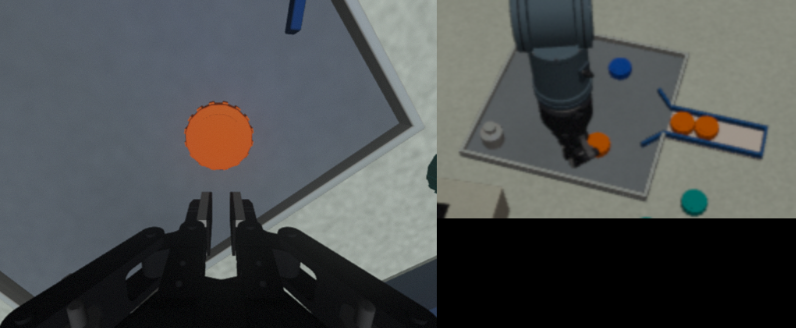

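The wrist half shows the last cap straight ahead at (219,136). The scene half shows two caps side by side in the slot, at (683,123) and (707,127).

Call:
carry_out --increments '[{"xyz": [-0.005,0.004,0],"rotation": [0,0,0],"grip": 14},{"xyz": [-0.009,0.007,0],"rotation": [0,0,0],"grip": 14},{"xyz": [-0.013,0.01,0],"rotation": [0,0,0],"grip": 14},{"xyz": [-0.018,0.014,0],"rotation": [0,0,0],"grip": 14},{"xyz": [-0.026,0.02,0],"rotation": [0,0,0],"grip": 14},{"xyz": [-0.034,0.026,0],"rotation": [0,0,0],"grip": 14},{"xyz": [-0.042,0.033,0],"rotation": [0,0,0],"grip": 14},{"xyz": [-0.048,0.037,0],"rotation": [0,0,0],"grip": 14}]'

```text
clock: 13.6
ee_pos: [0.6558, -0.0305, 0.0213]
eef_rot: [-0.699, 1.455, 0.7]
contact_force: [-0.2, 0.6, -0.2]
width: 0.0118
```

Call:
carry_out --increments '[{"xyz": [-0.007,0.005,0],"rotation": [0,0,0],"grip": 14},{"xyz": [-0.015,0.011,0],"rotation": [0,0,0],"grip": 14},{"xyz": [-0.023,0.017,0],"rotation": [0,0,0],"grip": 14},{"xyz": [-0.03,0.023,0],"rotation": [0,0,0],"grip": 14},{"xyz": [-0.035,0.027,0],"rotation": [0,0,0],"grip": 14},{"xyz": [-0.039,0.03,0],"rotation": [0,0,0],"grip": 14},{"xyz": [-0.039,0.03,0],"rotation": [0,0,0],"grip": 14}]'

```text
clock: 14.3
ee_pos: [0.6174, -0.0012, 0.0213]
eef_rot: [-0.699, 1.456, 0.699]
contact_force: [0.5, -0.1, -0.0]
width: 0.012
```

Run:
```python
from h import *
seecaps(); plan([])
```

```text
scene [ -0.3 119. ] 338
top [  0.3 118. ] 280
top [-7.5 45. ] 12
t 14.4 tcp tray [26.1 13.9] z 0.0213 yaw 51.7 w 0.0119 F [ 0.  -0.  -0.3]
```

Call:
carry_out --increments '[{"xyz": [0.01,-0.008,0],"rotation": [0,0,0],"grip": 14},{"xyz": [0.02,-0.016,0.02],"rotation": [0,0,-7],"grip": 14},{"xyz": [0.018,-0.03,0.06],"rotation": [0,0,-14.5],"grip": 14},{"xyz": [0.01,-0.045,0.07],"rotation": [0,0,-22],"grip": 14},{"xyz": [0,-0.055,0.07],"rotation": [0,0,-29.5],"grip": 14},{"xyz": [-0.01,-0.06,0.07],"rotation": [0,0,-37],"grip": 14},{"xyz": [-0.022,-0.06,0.07],"rotation": [0,0,-44.5],"grip": 14},{"xyz": [-0.022,-0.06,0.07],"rotation": [0,0,-51.6],"grip": 14}]'

```text
clock: 15.2
ee_pos: [0.5953, -0.0636, 0.0913]
eef_rot: [0.009, 1.572, -0.01]
contact_force: [0.2, 0.4, -0.6]
width: 0.012
```

Run:
```python
from h import *
seecaps(); plan([])
```

```text
scene [ 1.8 33.3] 164
scene [ -0.3 118.8] 334
top [  0.4 118. ] 281
top [ 2.3 33.2] 151
t 15.3 tcp tray [  5.2 -47. ] z 0.0916 yaw 0.0 w 0.012 F [ 0.5 -0.5  1. ]
```

Call:
carry_out --increments '[{"xyz": [-0.002,0.02,-0.01],"rotation": [0,0,0],"grip": 14},{"xyz": [-0.002,0.028,-0.04],"rotation": [0,0,0],"grip": 14},{"xyz": [-0.002,0.028,-0.065],"rotation": [0,0,0],"grip": 14},{"xyz": [-0.002,0.028,-0.07],"rotation": [0,0,0],"grip": 14},{"xyz": [-0.002,0.034,-0.07],"rotation": [0,0,0],"grip": 14},{"xyz": [-0.002,0.041,-0.07],"rotation": [0,0,0],"grip": 14},{"xyz": [-0.002,0.048,-0.07],"rotation": [0,0,0],"grip": 14},{"xyz": [-0.002,0.056,-0.07],"rotation": [0,0,0],"grip": 14}]'

```text
clock: 16.1
ee_pos: [0.5947, -0.0052, 0.0224]
eef_rot: [0.004, 1.569, -0.004]
contact_force: [-0.3, -0.0, 0.7]
width: 0.0119
```

Call:
carry_out --increments '[{"xyz": [0,0.009,0],"rotation": [0,0,0],"grip": 14},{"xyz": [0,0.018,0],"rotation": [0,0,0],"grip": 14},{"xyz": [0,0.026,0],"rotation": [0,0,0],"grip": 14},{"xyz": [0,0.033,0],"rotation": [0,0,0],"grip": 14},{"xyz": [0,0.039,0],"rotation": [0,0,0],"grip": 14},{"xyz": [0,0.044,0],"rotation": [0,0,0],"grip": 14}]'

```text
clock: 16.7
ee_pos: [0.5939, 0.0386, 0.0213]
eef_rot: [0.004, 1.571, -0.004]
contact_force: [0.1, -0.5, 0.1]
width: 0.0121
```

Run:
```python
from h import *
seecaps(); plan([])
```

```text
scene [ -0.3 124.2] 504
top [ -2.3 153.7] 211
t 16.8 tcp tray [ 1.6 55.1] z 0.0213 yaw 0.2 w 0.0115 F [-0.   1.3  1.2]
```

Call:
carry_out --increments '[{"xyz": [0,0.005,0],"rotation": [0,0,0],"grip": 14},{"xyz": [0,0.01,0],"rotation": [0,0,0],"grip": 14},{"xyz": [0,0.014,0],"rotation": [0,0,0],"grip": 14},{"xyz": [0,0.014,0],"rotation": [0,0,0],"grip": 14},{"xyz": [0,-0.005,0],"rotation": [0,0,0],"grip": 14},{"xyz": [0,-0.025,0.01],"rotation": [0,0,0],"grip": 14},{"xyz": [0,-0.05,0.05],"rotation": [0,0,0],"grip": 14},{"xyz": [0,-0.09,0.08],"rotation": [0,0,0],"grip": 14}]'

```text
clock: 17.6
ee_pos: [0.5941, -0.0499, 0.1027]
eef_rot: [0.003, 1.57, 0.0]
contact_force: [2.0, 1.0, -0.1]
width: 0.0121
```

Call:
carry_out --increments '[{"xyz": [0,-0.03,0.03],"rotation": [0,0,0],"grip": 14},{"xyz": [0,-0.06,0.06],"rotation": [0,0,0],"grip": 14},{"xyz": [0,-0.06,0.06],"rotation": [0,0,0],"grip": 14}]'

```text
clock: 17.9
ee_pos: [0.5962, -0.1187, 0.1654]
eef_rot: [0.007, 1.564, -0.014]
contact_force: [1.2, -0.4, -0.7]
width: 0.0119
```

Run:
```python
from h import *
seecaps(); plan([])
for c in ['scene','top']:
    im=optics.capture(c)
    for k,s in blobs(im,*BLUE)[0]:
        p=tray(unproj(c,k,.018))[0]
        if abs(p[0])<140 and -230<p[1]<20: print('blue',c,p.round(1),s[4])
    if c=='scene': cv2.imwrite('pics/s4.png',cv2.resize(im[140:270,110:390],None,fx=2.8,fy=2.8)[:,:,::-1])
```

```text
scene [ -0.7 139.4] 506
top [1.000e-01 1.389e+02] 424
t 18.0 tcp tray [  2.9 -96.8] z 0.1618 yaw 0.0 w 0.012 F [-0.3  1.  -0.8]
blue scene [-81.  -32.6] 167
blue top [-84.  -33.1] 169
```

View pics/s4.png

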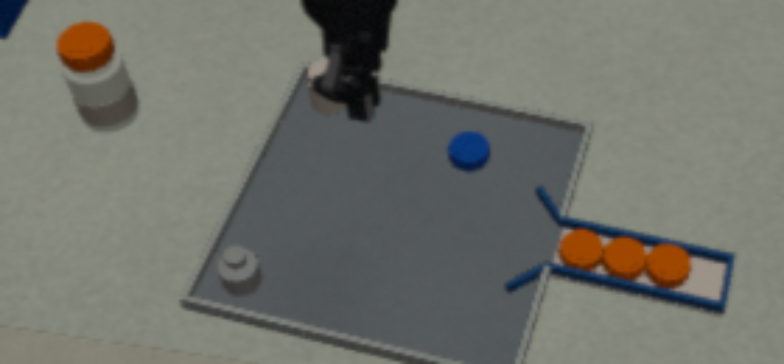

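The picture shows all three orange caps flat in a row in the slot, at (581,248), (625,257) and (668,264). The blue cap (469,150), the weight (238,267), the jar (partly hidden at 325,85) and bottle 2 are all standing, and the arm is clear.

```bash
python3 -c "
from bench import hand_in
print(hand_in())"
```

```text
the job is handed in; nothing more can be done
None
```

I pushed the three orange caps one at a time through the gate with nearly closed fingertips, and all three now lie flat in a row in the slot. I handed the job in at about 18 s, with the arm raised clear of everything.

- **Caps in the slot:** In the last pictures from both fixed cameras the caps touch and show as one patch. I took its centre (139 mm along the tray) and the 40 mm cap width to put the centres at roughly 29, 69 and 109 mm past the gate. The row is within about 1 mm of the slot's middle line.
- **One at a time:** After the first push, one cap was about 27 mm past the gate. After the second, two were in, the nearer one about 28 mm past it.
- **Blue cap:** The top camera puts it at the same spot as at the start. The scene camera reads 3 mm off in x, which fits its usual offset.
- **Jar, weight and bottles:** The weight and bottle 2 look untouched in the last picture. The jar stands but was partly hidden by the gripper. I did not measure these again, and I did not look again at bottle 1, which the arm never went near.
- **Forces:** Wrist force readings at the end of each move stayed within about 2 N. I had no direct reading of the finger force on the caps.

One move was refused because its rows left out the rotation. Nothing moved, and I sent it again corrected.

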